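# Stack the C-spacers on the damper rod and tamp them home

### The arm

A 7-joint arm with a two-finger parallel gripper is mounted at the origin on the work surface. World frame = base frame: x ahead of the robot, y to its left, z up, the work surface at z = 0. Lengths are in m, angles in degrees, forces in N, time in s.
With the tool pointing down it reaches from about 0.425 to 1.025 m from the base axis. Payload 3.6 kg.
Tool frame: the origin (TCP) lies at the very end of the fingers, on their centre line; the grasp point (between the pads) lies 19 mm behind it; z points along the fingers, y is the line along which they close (so a half turn about z gives the same grasp; the last joint's range is limited). The gripper opens to 85 mm and grips with 20 to 120 N. Pads are 22 mm wide; open, the fingers measure 114 mm over their backs; the gripper's body (76 mm by 85 mm) begins 54 mm behind the grasp point. The pads swing forward as they close: fully open they stand 13 mm farther back than shut.
Start: joints at [65.518, 33.873, 2.773, 92.16, -1.908, 54.013, -1.931], TCP at [0.238, -0.685, 0.197] pointing down, gripper open.
Joint ranges: [-153.93, 153.93], [-27.13, 128.08], [-72.61, 78.16], [10.71, 143.7], [-87.88, 267.88], [4.46, 118.87], [-176.78, 176.78]. Speed limits (degrees/s): [147.25, 147.25, 180, 180, 180, 180, 180].

### API

Orientations are given as a 3x3 rotation matrix whose columns are the frame's x, y, z axes.
In Python, from workcell import env, planner, monitor, eyes gives the robot as it stands. Calls block until the motion is done:
- env.move_ptp(position, orientation): joint-space move of the TCP to a pose.
- env.move_linear(position, rotation=None, vel=0.15, until_force=None): straight line of the TCP; rotation=None keeps the orientation; vel is the mean speed in m/s. With until_force (N) it stops when the force on the tool has changed by that much, and returns True; else False.
- env.move_joints(angles): joint-space move.
- env.grip(opening, strength=None): finger opening in m; strength is the grip in N (None keeps the last); returns when the fingers have stopped.
- env.wait(seconds).
- planner.ik(position, orientation): joint angles nearest the present ones, or None.
- monitor.observe(): the state.
- eyes.capture(name): name is "scene" or "top"; returns the picture (480x640x3 uint8, blue, green, red); there is no depth.
- eyes.get_calibration(name): a dict with "camera_matrix" (3x3 intrinsics, pixels), "R" (3x3) and "t" (3): a world point X has camera coordinates R X + t. Camera axes: x right, y down, z forward; pixel columns grow to the right and rows downward; lengths in m; the calibration is good to about 2 mm. A picture is of the moment at which its call begins. get_calibration takes no time and is no camera call.
A pose or a line that the arm cannot do raises env.PlanningError and nothing moves.
- env.hand_in(): hands the job in; it is judged then, once.
Trained networks look in the newest picture that a camera, given by its name, has taken for a name from the list of things; names that differ only in an ending like _2 or _b are one class to them, and where a whole thing is asked for, a point or a joint stands for the part that bears it (a point fixed in the world has none). Each returns a list of dicts, best first, with "confidence" (0 to 1); they miss things now and then, are a little off and sometimes report something else, mostly with a low value. They report only what shows in the picture. A call takes as long as a camera call. They do not tell look-alikes from the thing itself.
- eyes.recognise(thing, camera): "centre" ([x, y, z] in m, in world coordinates, good to about 4 mm: the middle of the surface that is visible of it).
The state is a dict: "t": time; "q": joint angles; "qvel": joint speeds; "tau": joint torques, N m; "position": TCP position; "tool_rot": TCP orientation; "contact_force": force on the tool from outside, world axes, zero at the start; "wrist_torque": the same for the moment, N m; "finger_gap": finger opening in m; "gripper_force": force on a finger pad.
Only numpy, scipy, OpenCV 4.12 (cv2) and the standard library are available. Lean on these libraries where they do the work, as an engineer would, in place of code of your own. Each camera call takes 0.05 s, during which the arm holds its last target. There are 200 camera calls.

### The job

Slide every aluminium C-shaped spacer on the bench sideways through its gap onto the damper rod, under the nut, so that they lie flat in a stack on the seat with their tabs in line, all pointing to the side the lever's tamping plate comes from. Then swing the sprung lever all the way to its stop, so that its plate pushes the whole stack home, let it return to rest, and leave the jar, tyre lever and brake lever where they are.

Things in the scene. Friction and masses are not known exactly. Their poses are not given: they have to be found in the camera images.
- fixture: Grey steel base plate, 12 mm thick, bolted to the bench, with a dark seat block, an upright steel damper rod and a lever pivot. Origin: at bench height on the rod axis, z up. Spacers are slid on in its -y direction: their tabs end up on the +y side, the side the lever's plate comes from. The plate spans x -55 to +145, y -55 to +120 mm.
- seat (a point): Point on the axis of the rod (12 mm diameter) at the top of the seat block, 35 mm above the bench; axes as fixture. The block spans y -26 to +44 mm, between two upright steel guide cheeks with 46 mm between them in x: y -28 to +22 mm, up to 85 mm above the bench, then flaring to about 57 mm apart at y=+38 mm, up to 66 mm; the -y and +y ends are open. Up to five spacers stack flat on it, 12 mm each.
- nut (a point): Middle of the underside of the fixed hexagon nut on the rod, 109 mm above the bench, 74 mm above the seat; nut 28 to 32 mm across, 10 mm high, a thin stud above it ends 128 mm above the bench. The nut is too big for the spacers' bore: they go on sideways only, below it.
- pivot (a point): Point on the lever's upright pivot axis, 52 mm above the bench, at x=+110, y=+85 mm in the fixture's axes; axes as fixture.
- lever (a joint): Sprung horizontal bar turning about pivot. 0: at rest, swung out to the +y side. Grows (counter-clockwise from above) to 1.2 rad at its stop, where the bar points to the fixture's -x. A spring returns it; about 8 N at the grip holds it at the stop. Its tamping plate (50 mm wide, 39 to 99 mm above the bench) then stands 73 mm in +y from the rod and pushes the tab ends home.
- grip (a point): On the axis of the lever's upright black rubber grip (round, 18 mm diameter, 62 to 150 mm above the bench), 127 mm above the bench, 170 mm from the pivot axis; swings with the lever. In the fixture's axes it is at x=+48, y=+243 mm at rest (0 rad) and at x=-60, y=+85 mm at the stop.
- spacer0: Flat aluminium C-shaped spacer with a straight tab, 12 mm thick, about 80 g, all alike, lying flat. Origin: bore centre at mid thickness, 6 mm above what it lies on. Own axes: tab along +y, gap of the C towards -y. Bore 22 mm, outside 40 mm, gap 18 mm flaring outwards. Tab 34 mm wide in x, to y=+76 mm; grip across it at about y=+65 mm. Only 3 to 5 of the five are present.
- tab0 (a point): Middle of the end of spacer0's tab, 76 mm from its bore centre, at mid thickness.
- spacer1: Flat aluminium C-shaped spacer with a straight tab, 12 mm thick, about 80 g, all alike, lying flat. Origin: bore centre at mid thickness, 6 mm above what it lies on. Own axes: tab along +y, gap of the C towards -y. Bore 22 mm, outside 40 mm, gap 18 mm flaring outwards. Tab 34 mm wide in x, to y=+76 mm; grip across it at about y=+65 mm. Only 3 to 5 of the five are present.
- tab1 (a point): Middle of the end of spacer1's tab, 76 mm from its bore centre, at mid thickness.
- spacer2: Flat aluminium C-shaped spacer with a straight tab, 12 mm thick, about 80 g, all alike, lying flat. Origin: bore centre at mid thickness, 6 mm above what it lies on. Own axes: tab along +y, gap of the C towards -y. Bore 22 mm, outside 40 mm, gap 18 mm flaring outwards. Tab 34 mm wide in x, to y=+76 mm; grip across it at about y=+65 mm. Only 3 to 5 of the five are present.
- tab2 (a point): Middle of the end of spacer2's tab, 76 mm from its bore centre, at mid thickness.
- spacer3: Flat aluminium C-shaped spacer with a straight tab, 12 mm thick, about 80 g, all alike, lying flat. Origin: bore centre at mid thickness, 6 mm above what it lies on. Own axes: tab along +y, gap of the C towards -y. Bore 22 mm, outside 40 mm, gap 18 mm flaring outwards. Tab 34 mm wide in x, to y=+76 mm; grip across it at about y=+65 mm. Only 3 to 5 of the five are present.
- tab3 (a point): Middle of the end of spacer3's tab, 76 mm from its bore centre, at mid thickness.
- spacer4: Flat aluminium C-shaped spacer with a straight tab, 12 mm thick, about 80 g, all alike, lying flat. Origin: bore centre at mid thickness, 6 mm above what it lies on. Own axes: tab along +y, gap of the C towards -y. Bore 22 mm, outside 40 mm, gap 18 mm flaring outwards. Tab 34 mm wide in x, to y=+76 mm; grip across it at about y=+65 mm. Only 3 to 5 of the five are present.
- tab4 (a point): Middle of the end of spacer4's tab, 76 mm from its bore centre, at mid thickness.
- jar: Small glass jar with steel twist cap, 60 mm diameter, 75 mm tall; origin under its centre. Bystander.
- tyre_lever: Yellow tyre lever lying flat, 170 x 24 x 7 mm, along its x; origin under its middle. Bystander.
- brake_lever: Aluminium brake lever blade lying flat, about 165 mm long along its x, 12 mm high; origin under its middle. Bystander.
Things that resemble listed ones, but are neither listed nor needed, are in the scene too. What is shaped like the spacer2 but green or turquoise is not meant. Leave any pink look-alike of the spacer3 alone.

How it is judged (in metres and radians):
On the way, in this order (a step that is already met when the one before it is completed fails the run):
1. every spacer present is on the rod, flat, tabs to the lever side (horizontal distance between each of spacer0, spacer1, spacer2, spacer3, spacer4 and seat below 0.011 m and y of each of tab0, tab1, tab2, tab3, tab4 in the frame of seat above 0.05 m and z of spacer0 in the frame of seat between 0.003 and 0.062 m and angle between the z axis of each of spacer0, spacer1, spacer2, spacer3, spacer4 and the z axis of fixture, either way round below 0.12 rad and z of spacer1 in the frame of seat between 0.003 and 0.062 m and z of spacer2 in the frame of seat between 0.003 and 0.062 m and z of spacer3 in the frame of seat between 0.003 and 0.062 m and z of spacer4 in the frame of seat between 0.003 and 0.062 m), for 0.2 s.
2. the lever is swung to its stop, with every spacer on the rod (all of step 1 and value of joint lever above 1.16 rad), for 0.1 s.
3. the lever is back at rest (value of joint lever below 0.12 rad), for 0.2 s.
At the end, for the whole second after the job is handed in: Every spacer present is at rest on the rod (bore centre within 11 mm of its axis), flat within 0.12 rad, tab end on the fixture's +y side, at most 76 mm in y and 18 mm in x from the rod axis; after a swing past 1.16 rad with all on, the lever is back below 0.12 rad (all of step 1 and y of each of tab0, tab1, tab2, tab3, tab4 in the frame of seat below 0.076 m and x of tab0 in the frame of seat between -0.018 and 0.018 m and linear speed of each of spacer0, spacer1, spacer2, spacer3, spacer4 below 0.03 m/s and x of tab1 in the frame of seat between -0.018 and 0.018 m and x of tab2 in the frame of seat between -0.018 and 0.018 m and x of tab3 in the frame of seat between -0.018 and 0.018 m and x of tab4 in the frame of seat between -0.018 and 0.018 m and value of joint lever below 0.12 rad); the robot touches nothing.
It fails at once if the jar is pushed more than 30 mm from its place (distance of jar from where it was at the start of the episode above 0.03 m).
It fails at once if the tyre lever is pushed more than 30 mm from its place (distance of tyre_lever from where it was at the start of the episode above 0.03 m).
It fails at once if the brake lever is pushed more than 30 mm from its place (distance of brake_lever from where it was at the start of the episode above 0.03 m).
Of spacer0, spacer1, spacer2, spacer3, spacer4 only 3 to 5 are there at a start; the rules pass over those that are not, and their reading is None.
At some moment in a run one of spacer0, spacer1, spacer2, spacer3, spacer4 may be knocked a few centimetres aside while the robot is not near it.
It also fails if it takes over 210 s, if anything falls off the work surface, if the arm or the gripper's body presses on something with over 40 N, if the wrist force passes 120 N, or if a joint passes its speed limit or range.

## Working session

There is one attempt and no reset: what is moved stays moved. The work goes in short steps, each a Python script; the robot and the scene stay as the last script left them, time stands still between calls to the robot, and variables do not carry over. Pictures are saved under pics/ and viewed, at most 14 in all, crops included, and the job is handed in when it is done.

```bash
ls; mkdir -p pics; python3 - <<'E'
from workcell import env, planner, monitor, eyes
import cv2
for n in ("scene","top"):
    im=eyes.capture(n); cv2.imwrite(f"pics/{n}0.png",im)
    c=eyes.get_calibration(n); print(n,c)
    for th in ("spacer0","fixture","grip","nut","jar","tyre_lever","brake_lever","lever","tab0"):
        r=eyes.recognise(th,n)
        for d in r: print(th,[round(float(v),3) for v in d["centre"]],round(d["confidence"],2))
s=monitor.observe(); print(s["t"],s["tool_rot"],s["contact_force"])
E
```

```text
pics
scene {'camera_matrix': array([[474.66322695,   0.        , 319.60181042],
       [  0.        , 474.66322695, 245.51890783],
       [  0.        ,   0.        ,   1.        ]]), 'R': array([[ 0.89587368,  0.44400069, -0.0165448 ],
       [ 0.30365383, -0.63902572, -0.70671103],
       [-0.32435274,  0.62809992, -0.70730883]]), 't': array([-0.46807289, -0.14063979,  1.34093707])}
spacer0 [0.467, -0.174, 0.013] 0.95
spacer0 [0.583, -0.324, 0.012] 0.89
spacer0 [0.439, -0.302, 0.012] 0.87
spacer0 [0.515, -0.426, 0.012] 0.83
spacer0 [0.633, -0.529, 0.013] 0.82
spacer0 [0.581, -0.172, 0.011] 0.72
spacer0 [0.337, -0.097, 0.016] 0.66
spacer0 [0.409, -0.485, 0.016] 0.57
spacer0 [0.764, -0.089, 0.053] 0.31
fixture [0.604, 0.046, 0.014] 0.88
grip [0.626, 0.188, 0.08] 0.74
grip [0.581, -0.176, 0.01] 0.39
nut [0.604, 0.036, 0.009] 0.58
jar [0.767, -0.088, 0.056] 0.58
jar [0.465, -0.178, 0.013] 0.19
tyre_lever [0.736, -0.268, 0.011] 0.65
brake_lever [0.5, 0.429, 0.013] 0.81
lever [0.624, 0.19, 0.077] 0.83
tab0 [0.523, -0.43, 0.009] 0.88
tab0 [0.334, -0.1, 0.012] 0.85
tab0 [0.465, -0.178, 0.0
[... 1003 characters left out ...]
79
nut [0.458, -0.168, 0.015] 0.32
jar [0.754, -0.076, 0.072] 0.84
tyre_lever [0.58, -0.17, 0.009] 0.62
tyre_lever [0.724, -0.262, 0.007] 0.59
brake_lever [0.509, 0.427, 0.01] 0.72
lever [0.594, 0.067, 0.007] 0.69
lever [0.624, 0.192, 0.073] 0.57
tab0 [0.58, -0.322, 0.008] 0.97
tab0 [0.337, -0.096, 0.01] 0.93
tab0 [0.517, -0.425, 0.009] 0.72
tab0 [0.579, -0.167, 0.013] 0.69
tab0 [0.629, -0.535, 0.013] 0.68
tab0 [0.431, -0.299, 0.013] 0.65
tab0 [0.461, -0.169, 0.014] 0.62
tab0 [0.408, -0.475, 0.013] 0.6
1.0 [[ 9.44803437e-01  3.27637704e-01 -3.29611195e-05]
 [ 3.27637702e-01 -9.44803436e-01 -5.54467477e-05]
 [-4.93082241e-05  4.15869724e-05 -9.99999998e-01]] [0.19488323 0.25458926 0.02868374]
```

View pics/top0.png

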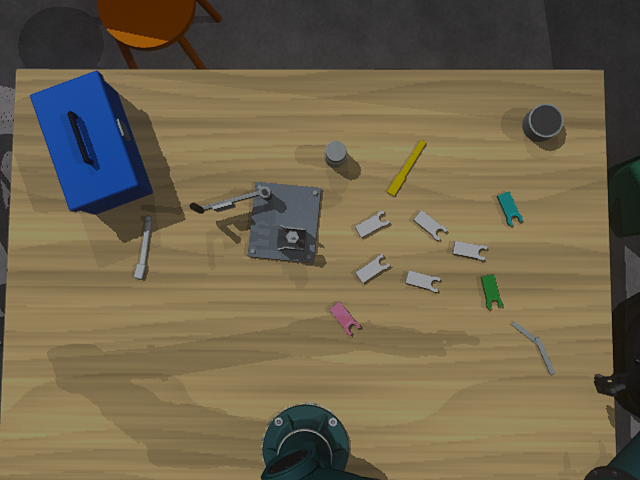

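View pics/scene0.png

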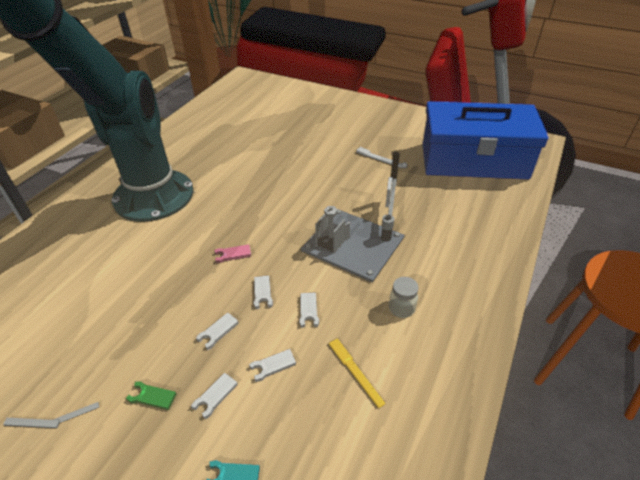

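The top view shows five aluminium spacers at about (373,225), (431,225), (470,250), (374,268) and (422,281). The look-alikes to leave alone are pink (345,318), green (491,291) and turquoise (510,208). The rod and nut are at (292,238), the pivot at (264,191) and the grip at (197,207).

Next I'll warp the top picture to the metric plane at z=12 mm, fit the spacers by segmentation and find the fixture's pose.

```bash
cat > h.py <<'E'
import numpy as np, cv2
from workcell import env, planner, monitor, eyes
def warp(im,cam,z,x0,x1,y0,y1,s):
    "metric view: rows = x from x1 down to x0, cols = y from y1 down to y0, s px per m"
    c=eyes.get_calibration(cam); K,R,t=c["camera_matrix"],c["R"],c["t"]
    H=K@np.c_[R[:,0],R[:,1],R[:,2]*z+t]           # (x,y,1)->pixel
    A=np.array([[0,-1/s,x1],[-1/s,0,y1],[0,0,1]])  # (col,row)->(x,y)
    return cv2.warpPerspective(im,H@A,(int((y1-y0)*s),int((x1-x0)*s)),flags=cv2.INTER_CUBIC|cv2.WARP_INVERSE_MAP)
B=(.3,.75,-.58,-.05,1000)
def spacers(cam="top",im=None):
    im=eyes.capture(cam) if im is None else im
    w=warp(im,cam,.012,*B); hsv=cv2.cvtColor(w,cv2.COLOR_BGR2HSV)
    m=((hsv[...,1]<50)&(hsv[...,2]>140)).astype(np.uint8)
    m=cv2.morphologyEx(m,cv2.MORPH_OPEN,np.ones((5,5)))
    n,lab,st,_=cv2.connectedComponentsWithStats(m); out=[]
    for i in range(1,n):
        if not 1800<st[i,4]<5000: continue
        r,c=np.nonzero(lab==i); P=np.c_[B[1]-r/B[4],B[3]-c/B[4]]
        mu=P.mean(0); u=np.linalg.svd(P-mu,full_matrices=False)[2][0]
        p=(P-mu)@u; lo,hi=np.percentile(p,[.5,99.5])
        v=np.array([-u[1],u[0]]); q=(P-mu)@v
        # gap end: few pixels on the axis near the end
        a=((p<lo+.015)&(abs(q)<.006)).sum(); b=((p>hi-.015)&(abs(q)<.006)).sum()
        if b<a: u=-u; lo,hi=-hi,-lo
        mid=mu+u*(hi+lo)/2
        out.append(dict(bore=mid-.028*u,u=u,len=hi-lo,area=int(st[i,4]),ends=(int(a),int(b))))
    return out,w,m
E
python3 - <<'E'
from h import *
for cam in("top","scene"):
    im=cv2.imread(f"pics/{cam}0.png"); o,w,m=spacers(cam,im)
    print(cam)
    for d in o:
        print(d["bore"].round(4),np.degrees(np.arctan2(d["u"][1],d["u"][0])).round(1),round(d["len"],3),d["area"],d["ends"])
        f=lambda p:(int((B[3]-p[1])*1000),int((B[1]-p[0])*1000))
        cv2.circle(w,f(d["bore"]),11,(0,0,255),1); cv2.line(w,f(d["bore"]),f(d["bore"]+.076*d["u"]),(0,0,255),1)
    if cam=="top": cv2.imwrite("pics/sp.png",w)
a=warp(cv2.imread("pics/top0.png"),"top",.012,.5,.78,-.07,.31,1000)
b=warp(cv2.imread("pics/scene0.png"),"scene",.012,.5,.78,-.07,.31,1000)
v=np.vstack([a,b])
for k in range(0,380,50): cv2.putText(v,"|%d"%(310-k),(k,10),0,.35,(0,255,255),1)
for k in range(0,280,50): cv2.putText(v,"-%d"%(780-k),(0,k+3),0,.35,(0,255,255),1)
cv2.imwrite("pics/fx.png",v)
E
```

```text
top
[ 0.594  -0.1959] 118.5 0.082 2337 (188, 0)
[ 0.5621 -0.3454] 51.0 0.082 2350 (185, 0)
[ 0.508  -0.4548] 78.6 0.081 2323 (184, 0)
[ 0.4786 -0.1956] 123.3 0.082 2297 (183, 0)
[ 0.4249 -0.3306] 74.6 0.082 2290 (184, 0)
scene
[ 0.5933 -0.1951] 119.4 0.086 2817 (186, 0)
[ 0.5612 -0.3451] 51.1 0.085 2778 (186, 0)
[ 0.508  -0.4549] 80.0 0.085 2859 (187, 0)
[ 0.4783 -0.1944] 124.5 0.086 2842 (0, 186)
[ 0.425 -0.33 ] 75.3 0.085 2877 (186, 0)
```

View pics/sp.png

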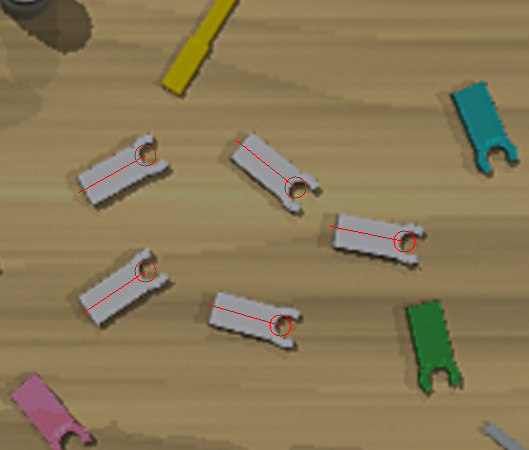

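View pics/fx.png

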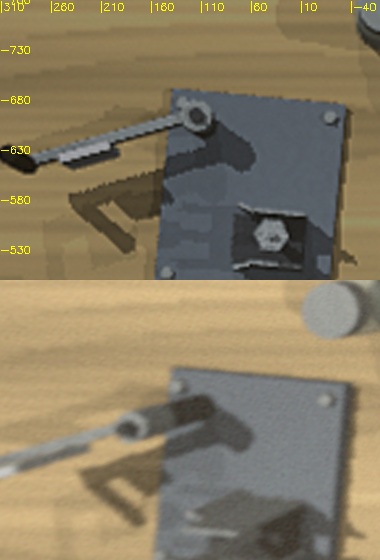

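The warp shows the five aluminium pieces fitted, with red bore circles at warp pixels (146,155), (297,187), (404,241), (146,270) and (281,325). Green, turquoise and pink lie apart, so the choice is confirmed. The C tips flare widely, so the visible length is about 86 mm and the bore sits 33 mm from the middle. The fixture plate's corners are at (172,90) and (345,104), which gives a yaw of about -4.6°. I'll refine this from the plate edges and the nut.

```bash
sed -i 's/mid-.028\*u/mid-.033*u/' h.py; python3 - <<'E'
from h import *
vs=[]
for cam in("top","scene"):
    im=cv2.imread(f"pics/{cam}0.png")
    w=warp(im,cam,.012,.46,.74,-.08,.18,1000)
    sat=cv2.cvtColor(cv2.GaussianBlur(w,(0,0),1.5),cv2.COLOR_BGR2HSV)[...,1].astype(float)
    m=sat<(75); X=lambda r:.74-r/1000; Y=lambda c:.18-c/1000
    # top edge (x=+145): first plate pixel in columns; right edge (y=-55): last plate pixel in rows 90..250
    def rob(a,b):
        a,b=np.array(a),np.array(b)
        for _ in range(8):
            p=np.polyfit(a,b,1); e=abs(b-np.polyval(p,a)); k=e<max(1.5e-3,2*np.median(e)); a,b=a[k],b[k]
        return p,len(a),e.std()
    cols=range(60,200); pt=rob([Y(c) for c in cols],[X(np.nonzero(m[:,c])[0][0]) for c in cols])
    rows=range(90,240); f=[m[r,150:].nonzero()[0] for r in rows]
    pr=rob([X(r) for r in rows],[Y(150+a[-1]) for a in f])
    print(cam,"top x=a*y+b",pt,"right y=a*x+b",pr)
    th=-np.arctan(pt[0][0]); 
    y=(pr[0][0]*pt[0][1]+pr[0][1])/(1-pr[0][0]*pt[0][0]); x=np.polyval(pt[0],y)
    th2=np.arctan(pr[0][0]); print("corner",x,y,np.degrees([th,th2]))
    t=(th+th2)/2; R=np.array([[np.cos(t),-np.sin(t)],[np.sin(t),np.cos(t)]]); o=np.array([x,y])-R@[.145,-.055]; print("origin",o)
    c=eyes.get_calibration(cam)
    def pix(p):
        q=c["camera_matrix"]@(c["R"]@np.array([*(o+R@p[:2]),p[2]])+c["t"]); return q[:2]/q[2]
    n=pix([0,0,.119]).astype(int); S=6; x0,y0=n[0]-32,n[1]-32
    z=cv2.resize(im[y0:y0+64,x0:x0+64],None,fx=S,fy=S,interpolation=cv2.INTER_CUBIC)
    for p,col in (([0,0,.119],(0,0,255)),([0,0,.128],(0,255,0)),([-.055,-.055,.012],(255,0,0)),([-.023,-.028,.085],(0,255,255)),([.023,-.028,.085],(0,255,255)),([.023,.022,.085],(0,255,255)),([-.023,.022,.085],(0,255,255))):
        q=(pix(p)-[x0-.5,y0-.5])*S; cv2.drawMarker(z,tuple(int(v) for v in q),col,0,10,1)
    vs.append(z)
cv2.imwrite("pics/nut.png",np.hstack(vs))
E
```

```text
top top x=a*y+b (array([0.09417026, 0.6798944 ]), 140, np.float64(0.0001721317256561852)) right y=a*x+b (array([-0.0955278 ,  0.02804292]), 150, np.float64(0.0001889018350641913))
corner 0.6764499497521845 -0.0365768600680049 [-5.37969325 -5.45678131]
origin [0.5372912  0.03186905]
scene top x=a*y+b (array([0.09197381, 0.68201571]), 98, np.float64(0.0001763585420840178)) right y=a*x+b (array([-0.09925952,  0.02365052]), 150, np.float64(0.00027312550667369235))
corner 0.6780012769150163 -0.04364756115046706 [-5.25492691 -5.6685839 ]
origin [0.53889456 0.02490403]
```

View pics/nut.png

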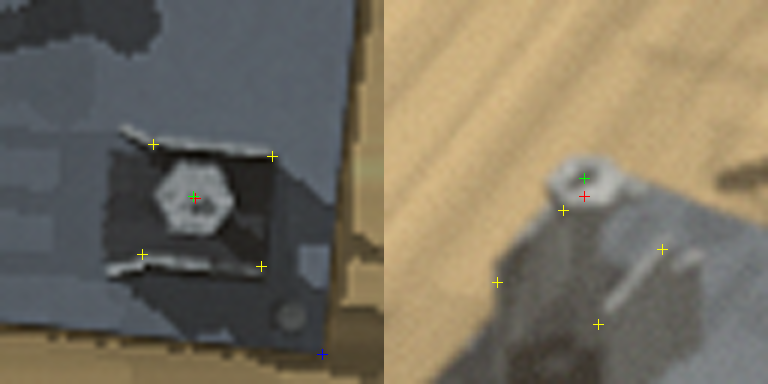

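```bash
cat >> h.py <<'E'
O=np.array([.5366,.0316]); TH=np.radians(-5.4)
FX=np.array([np.cos(TH),np.sin(TH)]); FY=np.array([-FX[1],FX[0]])
SGN=1
def rot(u,s=None):
    x=np.array([*u,0])*(SGN if s is None else s); z=np.array([0,0,-1.]); return np.c_[x,np.cross(z,x),z]
def fix(x,y,z): return np.array([*(O+x*FX+y*FY),z])
def near(p):
    o=spacers()[0]; o.sort(key=lambda d:np.linalg.norm(d["bore"]-p)); return o[0]
def pick(d,zup=.22):
    g=d["bore"]+.065*d["u"]; R=rot(d["u"])
    env.grip(.056,60); env.move_ptp([*g,.12],R); env.move_linear([*g,.001],vel=.1)
    env.grip(.02,60); s=monitor.observe(); print("gap",s["finger_gap"],"gf",s["gripper_force"])
    env.move_linear([*g,zup],vel=.2); return monitor.observe()["finger_gap"]
def F(): return monitor.observe()["contact_force"].round(1) if hasattr(monitor.observe()["contact_force"],"round") else np.round(monitor.observe()["contact_force"],1)
def place(k,y0=.075,yend=0.0):
    zb=.035+.012*k+.001; R=rot(FY)
    env.move_ptp(fix(0,.065+y0,.25),R)
    env.move_linear(fix(0,.065+y0,zb+.002),vel=.2); f0=F()
    h=env.move_linear(fix(0,.065+yend,zb+.002),vel=.06,until_force=15); s=monitor.observe()
    print("insert hit",h,f0,F(),"y",(np.array(s["position"][:2])-O)@FY-.065)
    if h: return False
    h=env.move_linear(fix(0,.065+yend,zb-.001),vel=.02,until_force=6); print("down",h,monitor.observe()["position"][2]-zb,F())
    env.grip(.056); env.move_linear(fix(0,.065+yend,.25),vel=.2); return True
E
python3 - <<'E'
from h import *
c=eyes.get_calibration("scene"); q=c["camera_matrix"]@(c["R"]@fix(0,0,.119)+c["t"]); print("nut scene px",q[:2]/q[2])
o=spacers()[0]; print(len(o))
for s in(1,-1):
    print(s,[[None if j is None else round(float(j[i])) for i in (0,4,6)] for j in [planner.ik([*(d["bore"]+.065*d["u"]),.12],rot(d["u"],s)) for d in o]+[planner.ik(fix(0,y,.1),rot(FY,s)) for y in(.065,.14)]])
print(monitor.observe()["t"])
E
```

```text
nut scene px [330.24158605 210.22120939]
5
1 [[28, 21, 18], [27, 5, -21], [42, 10, 12], [33, 21, 25], [37, 10, 1], [0, 18, -38], [-4, 22, -48]]
-1 [[-5, -17, -125], [-3, -35, -164], [12, -28, -132], [-1, -15, -118], [3, -28, -140], [-34, -25, -175], [19, 51, 105]]
1.05
```

```bash
python3 - <<'E'
from h import *
d=near(np.array([.478,-.195])); pick(d); print(place(0)); print(monitor.observe()["t"])
a=eyes.capture("top"); b=eyes.capture("scene"); q=[]
for n,im in(("top",a),("scene",b)):
    c=eyes.get_calibration(n); p=c["camera_matrix"]@(c["R"]@fix(0,.0,.119)+c["t"]); p=(p[:2]/p[2]); i,j=p.round().astype(int)
    z=cv2.resize(im[j-32:j+32,i-32:i+32],None,fx=6,fy=6,interpolation=cv2.INTER_CUBIC)
    cv2.drawMarker(z,tuple(int(v) for v in (p-[i-32.5,j-32.5])*6),(0,0,255),0,10,1); q.append(z)
cv2.imwrite("pics/p1.png",np.hstack(q))
E
```

```text
gap 0.020294266056642578 gf 0.0
insert hit False [ 0.6  0.1 -0.4] [-0.4  0.2  0.4] y 0.0006735681154647205
down False -0.0012068351991636542 [-0.  -0.4 -0.4]
True
12.45
```

View pics/p1.png

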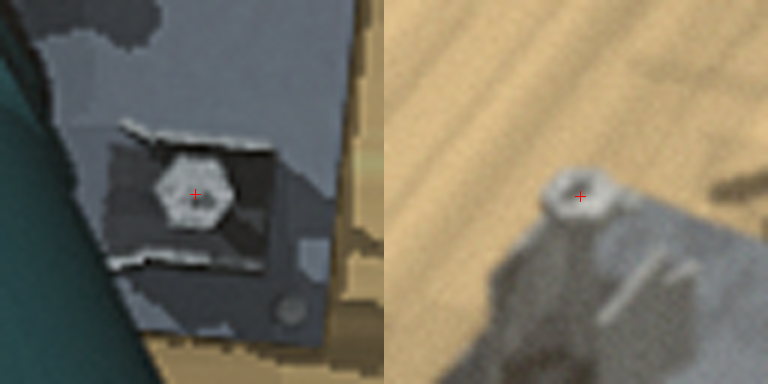

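The grasp missed, since the fingers closed to 20 mm. The fixture estimate does fit the nut in both views: the marker is on the nut at (195,195) and (580,196). Next I'll check where the spacer is now.

```bash
python3 - <<'E'
from h import *
o,w,m=spacers()
for d in o: print(d["bore"].round(4),np.degrees(np.arctan2(d["u"][1],d["u"][0])).round(1),round(d["len"],3),d["area"])
cv2.imwrite("pics/sp2.png",np.hstack([w,warp(eyes.capture("scene"),"scene",.012,*B)])[:, :].copy()[:, :529])
s=monitor.observe();print(s["position"],s["finger_gap"])
E
```

```text
[ 0.5965 -0.1999] 118.9 0.082 2448
[ 0.559  -0.3495] 51.2 0.084 2470
[ 0.5072 -0.4599] 78.9 0.082 2443
[ 0.4816 -0.1996] 123.6 0.083 2443
[ 0.4235 -0.3353] 74.1 0.083 2428
[0.54206552 0.09613468 0.24890997] 0.05592877323508792
```

View pics/sp2.png

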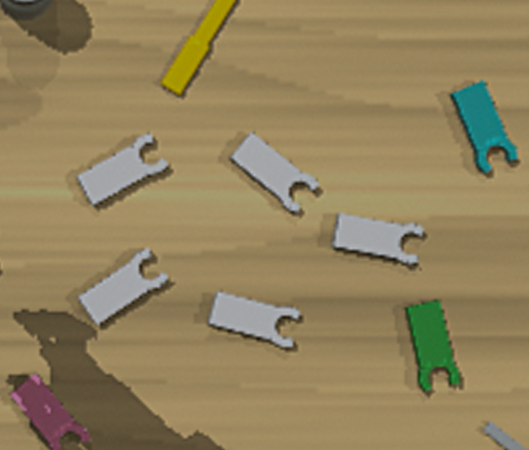

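```bash
python3 - <<'E'
from h import *
d=near(np.array([.478,-.195])); g=d["bore"]+.063*d["u"]; R=rot(d["u"])
env.move_ptp([*g,.12],R); h=env.move_linear([*g,-.004],vel=.06,until_force=6); s=monitor.observe(); print(h,s["position"],g,F(),s["finger_gap"])
for n in("top","scene"):
    im=eyes.capture(n); c=eyes.get_calibration(n); p=c["camera_matrix"]@(c["R"]@np.array([*g,.01])+c["t"]); i,j=(p[:2]/p[2]).astype(int)
    z=cv2.resize(im[j-40:j+40,i-50:i+50],None,fx=5,fy=5,interpolation=cv2.INTER_CUBIC); cv2.imwrite(f"pics/g_{n}.png",z)
cv2.imwrite("pics/g.png",cv2.imread("pics/g_scene.png"))
E
```

```text
False [ 0.44692359 -0.14712848 -0.00378882] [ 0.44678126 -0.14705959] [-0.3  0.7 -0. ] 0.05610439876403909
```

View pics/g.png

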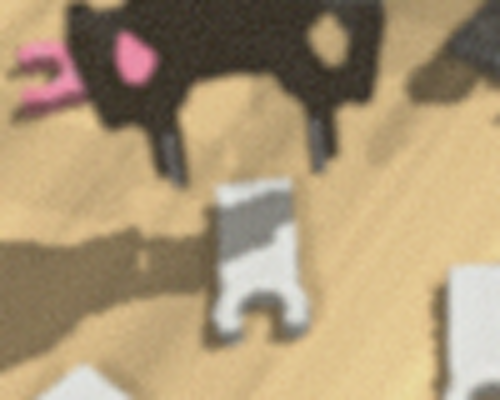

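View pics/g_top.png

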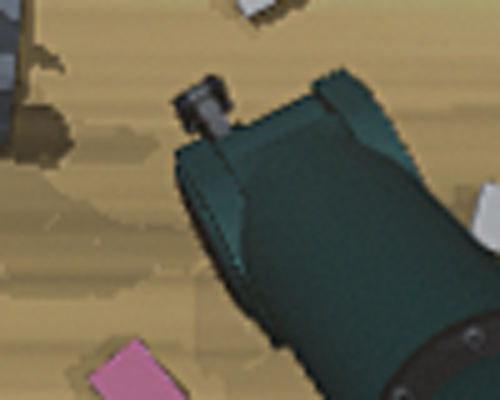

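```bash
python3 - <<'E'
from h import *
s=monitor.observe(); P=np.array(s["position"]); R=np.array(s["tool_rot"]); print(R.round(3))
c=eyes.get_calibration("scene"); pj=lambda X:(lambda p:p[:2]/p[2])(c["camera_matrix"]@(c["R"]@X+c["t"]))
g=np.array([.44678126,-.14705959,.01]); i,j=pj(g).astype(int)
for z in(0,.01,.02,.03): print(z,[((pj(np.array([*(P+sg*.031*R[:,1])[:2],z]))-[i-50,j-40])*5).round() for sg in(1,-1)])
print("tab end mid",((pj(np.array([.439,-.141,.012]))-[i-50,j-40])*5).round())
E
```

```text
[[-0.553  0.833  0.   ]
 [ 0.833  0.553 -0.   ]
 [-0.     0.    -1.   ]]
0 [array([324., 212.]), array([190., 226.])]
0.01 [array([322., 198.]), array([187., 212.])]
0.02 [array([320., 184.]), array([185., 198.])]
0.03 [array([318., 169.]), array([182., 184.])]
tab end mid [247. 188.]
```

The pixels put the fingertips about 25-30 mm above where the TCP should be, and there was no contact. I'll feel gently for the bench.

```bash
python3 - <<'E'
from h import *
P=np.array(monitor.observe()["position"])
h=env.move_linear([P[0],P[1],-.035],vel=.02,until_force=4); s=monitor.observe(); print(h,s["position"],F(),s["finger_gap"],s["t"])
E
```

```text
False [ 0.44698794 -0.14712787 -0.03489009] [-0. -0.  0.] 0.056135425901653914 17.8417
```

```bash
python3 - <<'E'
from h import *
P=np.array(monitor.observe()["position"])
h=env.move_linear([P[0],P[1],-.05],vel=.015,until_force=4); s=monitor.observe(); print(h,s["position"],F(),s["finger_gap"],s["t"])
im=eyes.capture("scene"); c=eyes.get_calibration("scene"); p=c["camera_matrix"]@(c["R"]@np.array([P[0],P[1],.01])+c["t"]); i,j=(p[:2]/p[2]).astype(int)
cv2.imwrite("pics/g3.png",cv2.resize(im[j-40:j+40,i-50:i+50],None,fx=5,fy=5,interpolation=cv2.INTER_CUBIC))
E
```

```text
True [ 0.44705159 -0.14715946 -0.03883112] [-0.8  0.5  5.2] 0.05584163294805735 18.3083
```

View pics/g3.png

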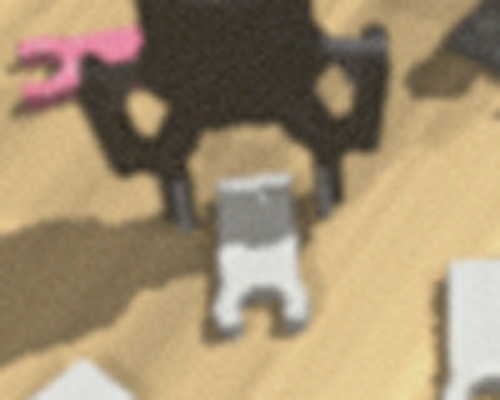

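The contact was the bench: the tips at (185,225) and (325,212) straddle the tab and project to z=0. So the true fingertips sit about 39 mm above the reported TCP at this opening, and I'll correct all heights by measurement.

```bash
sed -i 's/\*g,\.001\]/*g,ZP]/; s/zb=.035+.012\*k+.001/zb=.035+.012*k+ZP/; s/g=d\["bore"\]+.065/g=d["bore"]+.063/; s/^SGN=1/SGN=1; ZP=-.033/; s/\.065/.063/g' h.py; python3 - <<'E'
from h import *
P=np.array(monitor.observe()["position"])
env.move_linear([P[0],P[1],ZP],vel=.05); env.grip(.02,60); s=monitor.observe(); print("gap",s["finger_gap"],s["gripper_force"],F())
if s["finger_gap"]>.028:
    env.move_linear([P[0],P[1],.22],vel=.2); s=monitor.observe(); print("gap",s["finger_gap"],s["gripper_force"])
    if s["finger_gap"]>.028: print(place(0))
print(monitor.observe()["t"])
for d in spacers()[0]: print(d["bore"].round(4),d["len"])
cv2.imwrite("pics/p2.png",np.hstack([cv2.resize(eyes.capture("top")[190:270,240:320],None,fx=5,fy=5,interpolation=2),cv2.resize(eyes.capture("scene")[180:260,290:370],None,fx=5,fy=5,interpolation=2)]))
E
```

```text
gap 0.032208587285481476 59.633150696754456 [-0.7 -0.3  5.6]
gap 0.03247926555718998 59.54706609249115
insert hit False [ 0.4 -0.3 -1.2] [ 0.5  0.1 -0.9] y 0.0007269755706625081
down True 2.621424087562163e-05 [-1.4 -0.5  6.2]
True
26.3833
[ 0.5966 -0.1999] 0.08238463874048844
[ 0.559  -0.3495] 0.08343906598110162
[ 0.5073 -0.46  ] 0.08249918486961133
[ 0.4236 -0.3354] 0.08315417210889359
```

View pics/p2.png

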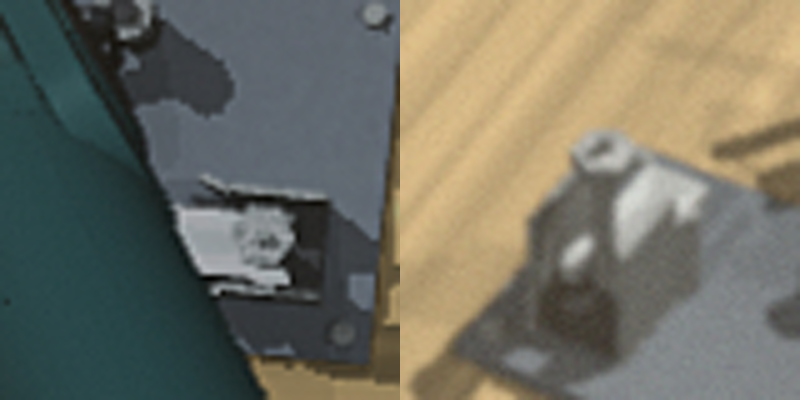

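The first spacer lies on the seat around the rod, with its tab at (200,240) in the left crop pointing to +y. I'll do the rest the same way and stop on any anomaly.

```bash
python3 - <<'E'
from h import *
for k in range(1,5):
    o=spacers()[0]; print(k,len(o),[d["bore"].round(3).tolist() for d in o])
    if not o: break
    d=min(o,key=lambda d:np.linalg.norm(d["bore"]-O))
    gap=pick(d)
    if not .030<gap<.037: print("bad grasp"); break
    if not place(k): break
    print("t",monitor.observe()["t"])
o=spacers()[0]; print(len(o),[d["bore"].round(3).tolist() for d in o])
cv2.imwrite("pics/p3.png",np.hstack([cv2.resize(eyes.capture("top")[190:270,240:320],None,fx=5,fy=5,interpolation=2),cv2.resize(eyes.capture("scene")[180:260,290:370],None,fx=5,fy=5,interpolation=2)]))
E
```

```text
1 4 [[0.597, -0.2], [0.559, -0.35], [0.507, -0.46], [0.424, -0.335]]
gap 0.03210031255847374 gf 60.006685853004456
insert hit False [-0.9 -0.   0.5] [-0.9  0.3 -0.4] y 0.000746241007759621
down True 0.0004434195425469939 [-1.1  0.2  8.5]
t 37.1083
2 3 [[0.559, -0.35], [0.516, -0.517], [0.424, -0.335]]
gap 0.031943203875218235 gf 60.03911554813385
insert hit False [ 0.1  0.  -0.3] [0.6 0.  0.3] y 0.0007091270289702328
down True 0.00048296735478169095 [-2.3 -0.5  7.7]
t 48.575
3 2 [[0.516, -0.517], [0.424, -0.335]]
gap 0.031992024049098615 gf 59.7171825170517
insert hit False [-0.2 -0.1 -1.4] [ 0.3  0.9 -1.7] y 0.0007126628449717759
down True 0.0004283783875884545 [-1.2 -0.8  7.1]
t 59.825
4 1 [[0.516, -0.517]]
gap 0.03207210253151603 gf 60.34050107002258
insert hit False [ 0.6  0.4 -0.3] [ 0.2 -0.2 -0.9] y 0.0006964695265948145
down True 0.0005022346036438127 [-0.7 -0.3  6.6]
t 72.0417
0 []
```

View pics/p3.png

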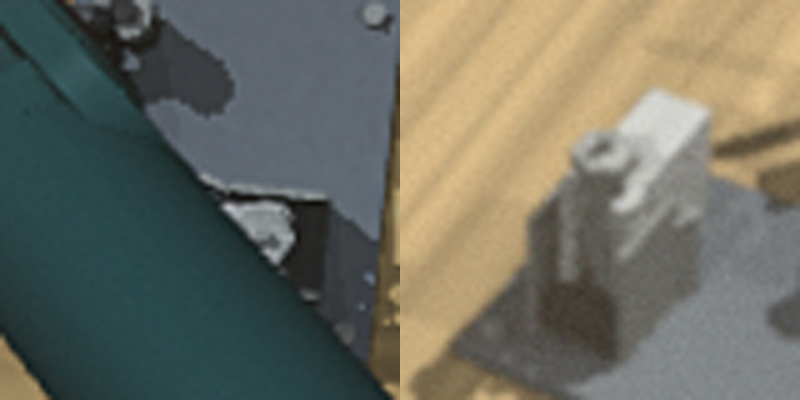

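```bash
cat >> h.py <<'E'
def arc(a,z,s):
    b=1.2-a; r=np.array([-np.cos(b),np.sin(b)]); p=np.array([.110,.085])+.170*r
    return fix(*p,z),rot(r[0]*FX+r[1]*FY,s)
E
python3 - <<'E'
from h import *
for s in(1,-1):
    print(s,[None if j is None else np.round(j).astype(int).tolist() for j in (planner.ik(*arc(a,.074,s)) for a in np.linspace(0,1.2,4))])
im=eyes.capture("scene"); c=eyes.get_calibration("scene"); p=c["camera_matrix"]@(c["R"]@fix(.048,.243,.150)+c["t"]); p=p[:2]/p[2]; print(p)
x,y=p.astype(int); cv2.circle(im,(x,y),1,(0,0,255),-1); cv2.imwrite("pics/gr.png",cv2.resize(im[y-40:y+60,x-60:x+60],None,fx=4,fy=4,interpolation=2))
E
```

```text
1 [[4, 47, -50, 103, 46, 52, -52], [9, 46, -55, 112, 50, 50, -35], [16, 45, -60, 120, 54, 49, -16], [25, 46, -65, 124, 58, 50, 8]]
-1 [[-56, 47, 46, 106, -46, 47, -151], [-52, 39, 35, 115, -37, 37, -134], [-11, 32, -19, 121, 20, 30, -164], [-1, 31, -24, 125, 26, 29, -141]]
[395.47459549 153.42429552]
```

View pics/gr.png

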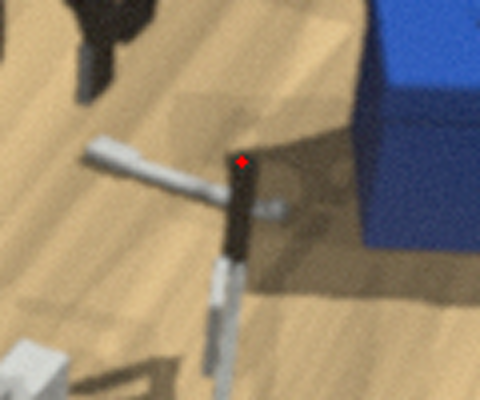

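The five-high stack stands clean at (660,110)-(620,330), and the predicted grip top lands on the grip at (242,162). Now the lever.

```bash
python3 - <<'E'
from h import *
env.grip(.05,40); env.move_ptp(*arc(0,.25,1))
h=env.move_linear(arc(0,.074,1)[0],vel=.1,until_force=6); print("down hit",h,F())
if h: raise SystemExit
env.grip(.008,40); s=monitor.observe(); print("gap",s["finger_gap"],s["gripper_force"],F())
if s["finger_gap"]<.012: raise SystemExit
for a in list(np.linspace(.15,1.05,7))+[1.12,1.16,1.19]:
    h=env.move_linear(*arc(a,.074,1),vel=.08,until_force=30); f=F()
    p=np.array(monitor.observe()["position"][:2])-O-.11*FX-.085*FY; print(round(a,2),h,f,"ang",round(1.2-np.arctan2(p@FY,-p@FX),3),round(monitor.observe()["finger_gap"],4))
    if h: break
env.wait(.4); print(F(),monitor.observe()["t"])
eyes.capture("top"); cv2.imwrite("pics/st.png",np.hstack([cv2.resize(eyes.capture("scene")[160:260,290:410],None,fx=5,fy=5,interpolation=2)]))
E
```

```text
down hit False [-0.5 -0.4  0.2]
gap 0.016768770375218744 39.02330160140991 [1.4 0.4 1. ]
0.15 False [1.9 1.5 3.4] ang 0.144 0.0168
0.3 False [ 2.7 -0.1  3.5] ang 0.293 0.0172
0.45 False [2.2 0.6 3.4] ang 0.443 0.017
0.6 False [4.9 0.4 2.8] ang 0.592 0.0167
0.75 False [6.1 1.4 3.2] ang 0.74 0.0173
0.9 False [6.1 2.7 1.8] ang 0.887 0.0165
1.05 False [4.9 3.7 0.4] ang 1.035 0.017
1.12 False [ 7.   6.5 -1.7] ang 1.097 0.0169
1.16 False [ 6.1  6.  -3. ] ang 1.136 0.017
1.19 False [ 5.4  6.3 -2.6] ang 1.165 0.0166
[ 5.2  6.7 -1.6] 80.0167
```

View pics/st.png

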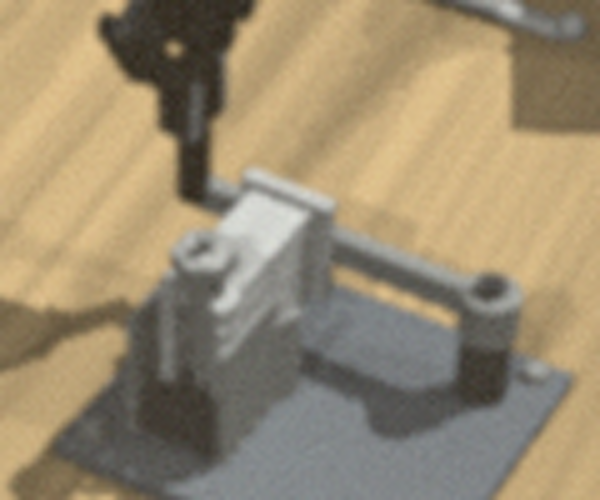

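The plate is on the tab ends at (290,190), but the force hasn't risen at the stop yet. I'll push on until the stop is felt, then return.

```bash
python3 - <<'E'
from h import *
f0=np.linalg.norm(F()[:2])
for a in (1.21,1.225,1.24,1.255,1.27):
    h=env.move_linear(*arc(a,.074,1),vel=.03,until_force=15); f=F()
    p=np.array(monitor.observe()["position"][:2])-O-.11*FX-.085*FY; print(a,h,f,"ang",round(1.2-np.arctan2(p@FY,-p@FX),3))
    if h or np.linalg.norm(f[:2])>f0+14: break
env.wait(.4); print(F())
for a in list(np.linspace(1.1,.1,8))+[.02]: env.move_linear(*arc(a,.074,1),vel=.1)
print(F()); env.grip(.05); env.wait(.3); P=monitor.observe()["position"]; env.move_linear([P[0],P[1],.25],vel=.15); print(F())
env.move_ptp([.45,-.35,.25],rot(FY)); env.wait(.5)
print(monitor.observe()["t"])
a,b=eyes.capture("top"),eyes.capture("scene")
cv2.imwrite("pics/end.png",np.hstack([cv2.resize(a[170:270,190:330],None,fx=2.8,fy=2.8,interpolation=2),cv2.resize(b[140:240,290:430],None,fx=2.8,fy=2.8,interpolation=2)]))
E
```

```text
1.21 False [ 5.6  6.4 -2.6] ang 1.184
1.225 False [ 5.5  7.4 -2. ] ang 1.195
1.24 False [ 6.2 12.6 -7.6] ang 1.198
1.255 False [  5.9  17.  -10.7] ang 1.201
1.27 False [  7.5  22.8 -16.2] ang 1.202
[  6.9  21.2 -16.2]
[ 2.7 -0.5  7.5]
[ 0.8  0.1 -0.7]
90.0667
```

The stop was clearly felt: the angle held at 1.20 while the force rose. I've used up the picture views, so I'll check the end state numerically.

```bash
python3 - <<'E'
from h import *
a=eyes.capture("top"); w=warp(a,"top",.095,.46,.62,-.05,.18,1000)
h=cv2.cvtColor(w,cv2.COLOR_BGR2HSV); m=((h[...,1]<50)&(h[...,2]>140)).astype(np.uint8)
m=cv2.morphologyEx(m,cv2.MORPH_OPEN,np.ones((5,5))); n,lab,st,_=cv2.connectedComponentsWithStats(m); i=1+np.argmax(st[1:,4])
r,c=np.nonzero(lab==i); P=np.c_[.62-r/1000,.18-c/1000]-O; x,y=P@FX*1000,P@FY*1000
print("area",st[i,4]); 
for l in range(-20,85,10):
    k=(y>=l)&(y<l+10); print(l,k.sum(),np.percentile(x[k],[2,50,98]).round(1) if k.any() else "")
print("y max",np.percentile(y,99.5))
for cam in("top","scene"):
    im=eyes.capture(cam); cc=eyes.get_calibration(cam)
    for X in(fix(.048,.243,.15),fix(.048,.243,.12)):
        p=cc["camera_matrix"]@(cc["R"]@X+cc["t"]); i,j=(p[:2]/p[2]).round().astype(int); print(cam,im[j,i])
    for th in("jar","tyre_lever","brake_lever","grip"): print(th,[(np.round(d["centre"],3).tolist(),round(d["confidence"],2)) for d in eyes.recognise(th,cam)[:2]])
print(F())
E
```

```text
area 1829
-20 0 
-10 0 
0 0 
10 197 [-15.1  -3.3  15.8]
20 322 [-15.9  -0.5  14.9]
30 321 [-15.6  -0.2  15.1]
40 315 [-15.1   0.   15.1]
50 327 [-16.1  -0.6  15.1]
60 320 [-15.    0.4  15.7]
70 27 [-14.8  -0.3  14.4]
80 0 
y max 70.55403880914379
top [31 36 40]
top [18 25 32]
jar [([0.754, -0.075, 0.073], 0.58), ([0.599, 0.065, 0.011], 0.43)]
tyre_lever [([0.725, -0.26, 0.006], 0.94)]
brake_lever [([0.504, 0.427, 0.01], 0.56)]
grip [([0.622, 0.197, 0.073], 0.62), ([0.602, 0.064, 0.007], 0.58)]
scene [46 53 56]
scene [39 49 54]
jar [([0.626, 0.19, 0.078], 0.74), ([0.611, 0.039, 0.012], 0.68)]
tyre_lever [([0.735, -0.266, 0.011], 0.92)]
brake_lever [([0.5, 0.43, 0.014], 0.71), ([0.607, 0.039, 0.008], 0.32)]
grip [([0.625, 0.185, 0.079], 0.74)]
[-0.2  0.4 -0.5]
```

The stack is centred and aligned, with its tab ends at about y=72 mm. The lever is at rest and the bystanders haven't moved.

```bash
python3 -c "
from workcell import env
print(env.hand_in())"
```

```text
the job is handed in; nothing more can be done
None
```

I handed the job in, and it gave no verdict: all five aluminium spacers are stacked on the rod with tabs in line to +y, the lever was swung to its stop (force rise felt) and is back at rest, and the jar, tyre lever and brake lever measured in place.

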